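Shut and bolt the desk gate

TASK

With the fingertips, push the low steel gate shut against its stop without slamming it, then push the tab of the bolt on top of the gate so that the bolt slides fully home into the keeper on the latch post. Only push: do not pinch the gate or the tab, and leave the meter base, the sealing die and the two lead seals where they are.

Things in the scene. Friction and masses are not known exactly. Their poses are not given: they have to be found in the camera images.
- gate_frame: Fixed steel frame on the desk: a 5 mm thick sill 50 x 500 mm with a hinge post, a latch post and low fence wings (75 mm high). Origin at the centre of the underside. Its x axis points level away from the robot's side through the closed gate, its y axis along the closed gate from the latch post to the hinge post. The hinge axis is upright at y = +120 mm, x = 0; the latch post (24 x 26 mm, 110 mm high) is at y = -118 mm and carries a small keeper loop up to 130 mm high.
- gate_hinge (a point): Point on the upright hinge axis, 80 mm above the desk; axes as gate_frame.
- gate (a joint): Gate angle, rad: 0 = shut (rests on a rigid stop, in line with the frame), growing as it swings towards the robot's side (frame -x), at most 1.25; seen from above it closes anticlockwise. Stays where it is left; the hinge friction is 0.22 N m, plus a viscous 0.35 N m per rad/s. The gate is 14 mm thick, starts 10 mm above the desk, its top edge is 110 mm above the desk, and it reaches 220 mm from the hinge axis.
- gate_push (a point): Point on the near face (the face to push), 100 mm from the hinge axis and 80 mm above the desk. Its -x axis is the face's outward normal, its +y axis points along the gate to the hinge. The gate's body turns with joint gate.
- bolt (a joint): Travel of the slide bolt, m: 0 = drawn back, 0.030 = fully home (rigid end stop). It slides along the gate's top edge, away from the hinge, towards the latch post. Friction about 2.5 N, stays where it is left. A 10 mm rod with its centre 117 mm above the desk runs from the tab towards the latch post; behind the tab (hinge side) the gate's top edge, 110 mm above the desk, is free.
- tab_push (a point): Centre of the flat back (hinge-side) face of the bolt's upright tab, 126 mm above the desk and, with the bolt drawn back, 144 mm from the hinge axis. The tab is 22 mm across the gate, 12 mm thick along it, and stands from 111 to 138 mm above the desk. Axes as gate_push: push along -y.
- meter_base: Bystander: loose black meter base with rubber feet, 85 x 130 mm, 56 mm high, beyond the gate. Origin under its centre.
- die: Bystander: loose standing brass sealing die, 30 mm across, 70 mm high. Origin under its centre.
- seal1: Bystander: loose round lead seal lying flat, 24 mm across, 7 mm high. Origin under its centre.
- seal2: Bystander: a second lead seal like seal1.

How it is judged:
On the way, in this order (a step that is already met when the one before it is completed fails the run):
1. the gate is pushed shut (value of joint gate below 0.04 rad), for 0.2 s.
2. the bolt is pushed home with the gate shut (value of joint gate below 0.04 rad and value of joint bolt above 0.026 m), for 0.2 s.
At the end, for the whole second after the job is handed in: The gate is within 0.04 rad of shut and the bolt at least 26 mm of its 30 mm home; meter base, die and seals at rest within 15 mm of where they began (all of step 2 and not (distance of meter_base from where it was at the start of the episode above 0.015 m) and not (distance of die from where it was at the start of the episode above 0.015 m) and not (distance of seal1 from where it was at the start of the episode above 0.015 m) and not (distance of seal2 from where it was at the start of the episode above 0.015 m) and linear speed of each of meter_base, die, seal1, seal2 below 0.02 m/s); the robot touches nothing.
It fails at once if the gate is slammed (closing faster than 1.6 rad/s in its last 0.15 rad) (value of joint gate below 0.15 rad and velocity of joint gate below -1.6 rad/s).
It fails at once if the bolt is shot (over 15 mm) while the gate stands open (value of joint gate above 0.08 rad and value of joint bolt above 0.015 m).
It fails at once if the gate is pinched (over 3 N at once on its near face gate_c2 and its far face gate_c3) (contact force between the fingers and gate_c2 above 3 N and contact force between the fingers and gate_c3 above 3 N).
It fails at once if the tab is pinched (over 3 N at once on its back half bolt_c2 and its front half bolt_c3) (contact force between the fingers and bolt_c2 above 3 N and contact force between the fingers and bolt_c3 above 3 N).
It fails at once if the meter base, the die or a seal is moved or lifted more than 15 mm (distance of any of meter_base, die, seal1, seal2 from where it was at the start of the episode above 0.015 m).
It also fails if it takes over 48 s, if anything falls off the work surface, if the arm or the gripper's body presses on something with over 40 N, if the wrist force passes 120 N, or if a joint passes its speed limit or range.

ROBOT

A 6-joint arm with a two-finger parallel gripper is mounted at the origin on the work surface. World frame = base frame: x ahead of the robot, y to its left, z up, the work surface at z = 0. Lengths are in m, angles in rad, forces in N, time in s.
With the tool pointing down it reaches from about 0.35 to 0.85 m from the base axis. Payload 8.1 kg.
Tool frame: the origin (TCP) lies midway between the tips of the shut fingers; the grasp point (between the pads) lies 19 mm behind it; z points along the fingers, y is the direction in which the jaws open and shut (so a half turn about z gives the same grasp; the last joint's range is limited). The gripper opens to 93 mm and grips with 3 to 60 N. Pads are 15 mm wide; open, the fingers measure 128 mm over their backs; the gripper's body (75 mm by 188 mm) begins 65 mm behind the grasp point.
Start: joints at [-1.384, 0.13, 1.488, -0, 1.523, -0.085], TCP at [0.161, -0.578, 0.219] pointing down, gripper open.
Joint ranges: [-2.96, 2.96], [-0.89, 2.26], [0.02, 2.5], [-1.34, 4.48], [0, 2.73], [-2.66, 2.66]. Speed limits (rad/s): [2.39, 2.39, 2.79, 3.14, 3.14, 3.14].

INTERFACE

Orientations are given as a rotation vector (axis times angle).
In Python, from plant import robot, optics, ticket gives the robot as it stands.
- The arm moves only by the tool send_rows, never from a script. Its argument "targets" is a list of rows, each a list of 3 entries, a list of its own where there are three numbers: the opening, from -1 (shut) to 1 (fully open), then the shift along the tool's x, y, z in mm, then the turn about the tool's z in rad. A call has 1 to 12 rows; each row shifts and turns the commanded pose from where the row before left it, along the tool's axes as they then stand; what a row does not reach is not made up. A row lasts 1/10 s, in which the tool goes at most 50 mm and 8.59 degrees, less where a joint would pass 70% of its speed; a pose out of reach is approached as far as the arm can. A call with a gripper value outside its range is refused whole. The fingers move at their own pace and stop on an object; "newtons" is the grip in N (left out, the last holds). Time passes only in rows, so rows that do not move let the fingers close. It gives the time, the measured TCP pose, the force and the opening at its end, in the units of the state.
- robot.read_state(): the state, without advancing time (a new reading comes with each control period).
- optics.read_camera(name): name is "scene" or "side" or "wrist"; returns a dict with "color" (420x560x3 uint8, red, green, blue), "K" (3x3 intrinsics, pixels), "k1" (the pictures are not rectified: a ray, as slopes to the right and down, at radius r is drawn at 1 + k1 r^2 times it, then the intrinsics apply), "position" and "orientation" of the camera in the world. Camera axes: x right, y up, looking along -z (the intrinsics and any distortion apply to the point x, -y, -z); pixel columns grow to the right and rows downward; lengths in m; the calibration is good to about 2 mm. A picture is of the moment at which its call begins. There is no depth.
- ticket.close_job(): hands the job in, once; it reports no verdict.
Trained networks look in the newest picture that a camera, given by its name, has taken for a name from the list of things; names that differ only in an ending like _2 or _b are one class to them, and where a whole thing is asked for, a point or a joint stands for the part that bears it (a point fixed in the world has none). Each returns a list of dicts, best first, with "confidence" (0 to 1); they miss things now and then, are a little off and sometimes report something else, mostly with a low value. They report only what shows in the picture. A call takes as long as a camera call.
- optics.cut_out(camera, name): "region" (420x560 bool, what is visible of it) and "point" ([column, row] in pixels, amid what is visible of it).
The state is a dict: "t": time; "q": joint angles; "dq": joint speeds; "joint_torque": joint torques, N m; "tool_pos": TCP position; "orientation": TCP orientation; "force": force on the tool from outside, world axes, zero at the start; "wrist_torque": the same for the moment, N m; "opening": finger opening in m.
Only numpy, scipy, OpenCV 4.12 (cv2) and the standard library are available. Lean on these libraries where they do the work, as an engineer would, in place of code of your own. Each camera call takes 0.05 s, during which the arm holds its last target.

## Working session

There is one attempt and no reset: what is moved stays moved. The work goes in short steps, Python scripts to look and compute and a tool call to move; the robot and the scene stay as the last step left them, time stands still between calls to the robot, and variables do not carry over. Pictures are saved under pics/ and viewed, and the job is handed in when it is done.

Besides the shell and the picture viewer there is one more tool, called after "Request:" in YAML: its name, and indented under it one key for each argument. send_rows: Moves the arm, as the interface text tells. Its arguments: {"type":"object","properties":{"targets":{"type":"array","items":{"type":"array"}},"newtons":{"type":"number"}},"required":["targets"]}

```bash
ls; mkdir -p pics; cat > h.py <<'E'
import numpy as np, cv2
from scipy.spatial.transform import Rotation as R
from plant import robot, optics, ticket
def cam(n,save=None):
    c=optics.read_camera(n)
    if save: cv2.imwrite('pics/'+save,c['color'][:,:,::-1])
    return c
def rot(c):
    o=np.array(c['orientation'],float)
    return R.from_rotvec(o).as_matrix() if o.size==3 else (o if o.shape==(3,3) else R.from_quat(o).as_matrix())
def ray(c,uv):
    K=np.array(c['K']); d=np.array([(uv[0]-K[0,2])/K[0,0],(uv[1]-K[1,2])/K[1,1]]); s=d.copy()
    for _ in range(30): s=d/(1+c['k1']*(s@s))
    v=rot(c)@np.array([s[0],-s[1],-1.0]); return np.array(c['position']),v
def atz(c,uv,z):
    p,v=ray(c,uv); return p+v*(z-p[2])/v[2]
def proj(c,P):
    K=np.array(c['K']); q=rot(c).T@(np.asarray(P,float)-np.array(c['position'])); s=np.array([q[0],-q[1]])/-q[2]
    s=s*(1+c['k1']*(s@s)); return K[:2,:2]@s+K[:2,2]
E
python3 - <<'E'
from h import *
print(robot.read_state())
for n in ['scene','side','wrist']:
    c=cam(n,n+'0.png'); print(n,c['K'],c['k1'],c['position'],c['orientation'])
    for t in ['gate_frame','gate','bolt','meter_base','die','seal1']:
        for r in optics.cut_out(n,t): print(t,round(r['confidence'],2),r['point'],r['region'].sum())
E
```

```text
pics
{'t': 0.0, 'q': array([-1.38442651e+00,  1.31123653e-01,  1.48926415e+00,  8.92409325e-06,
        1.52299503e+00, -8.54033963e-02]), 'dq': array([-0.00147741,  0.00025389,  0.00037731, -0.00068843,  0.00081585,
       -0.0025007 ]), 'joint_torque': array([ 2.54626693e-04, -5.59837246e+01, -4.91758955e+01,  7.67670712e-02,
        3.51857662e-02, -1.39474241e-04]), 'tool_pos': array([ 0.16098273, -0.57741955,  0.21761816]), 'orientation': array([-3.11086046e+00, -4.25344839e-01,  1.27842671e-04]), 'force': array([-0.08811006,  0.52059644,  0.11892119]), 'wrist_torque': array([-0.00523142, -0.06701916, -0.00879459]), 'opening': 0.0927545648568569}
scene [[400.63949599   0.         275.5819845 ]
 [  0.         400.63949599 207.9879762 ]
 [  0.           0.           1.        ]] 0.02316262099721388 [0.9624749  0.02497956 0.68528286] [0.43032734 0.46225133 1.56149759]
gate_frame 0.93 [248.0, 252.4] 12007
gate 0.67 [255.7, 205.8] 3314
gate 0.65 [337.1, 189.1] 57
bolt 0.79 [238.8, 175.6] 228
meter_base 0.56 [283.0, 308.3] 4160
die 0.7 [118.4, 224.8] 455
seal1 0.65 [134.9, 217.3] 86
side [[392.98140944   0.         279.35323301]
 [  0.         392.98140944 205.97946173]
 [  0.           0.           1.        ]] -0.06312087052952739 [ 0.50502222 -0.5427268   0.39991968] [ 1.06880779 -0.08386341 -0.09766777]
gate_frame 0.95 [339.2, 282.7] 15387
gate 0.81 [254.9, 240.0] 4925
bolt 0.56 [254.5, 216.5] 430
meter_base 0.8 [371.2, 231.7] 2559
die 0.95 [327.9, 387.5] 1405
seal1 0.58 [288.3, 407.5] 356
wrist [[366.31787905   0.         283.41797862]
 [  0.         366.31787905 206.81588105]
 [  0.           0.           1.        ]] -0.07392758419802176 [ 0.24257983 -0.55496651  0.38505358] [-0.26236452  0.19908786 -1.28854713]
```

View pics/scene0.png

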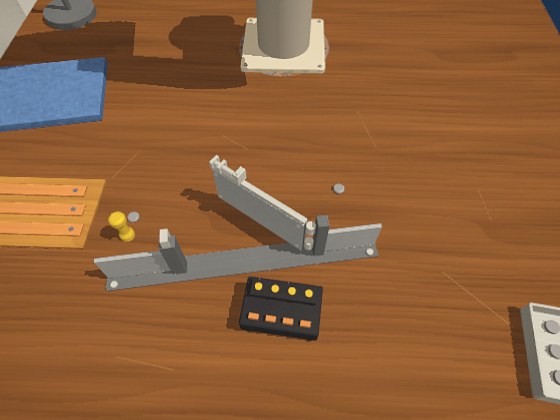

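View pics/side0.png

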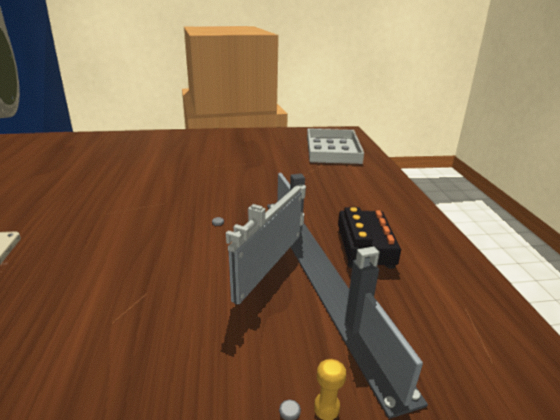

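```bash
python3 - <<'E'
import cv2
a=cv2.imread('pics/scene0.png'); b=cv2.imread('pics/side0.png')
cv2.imwrite('pics/sc_z.png',cv2.resize(a[140:300,85:395],None,fx=2.5,fy=2.5,interpolation=cv2.INTER_CUBIC))
cv2.imwrite('pics/si_z.png',cv2.resize(b[165:420,210:440],None,fx=2.3,fy=2.3,interpolation=cv2.INTER_CUBIC))
E
```

```text
(no output)
```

View pics/sc_z.png

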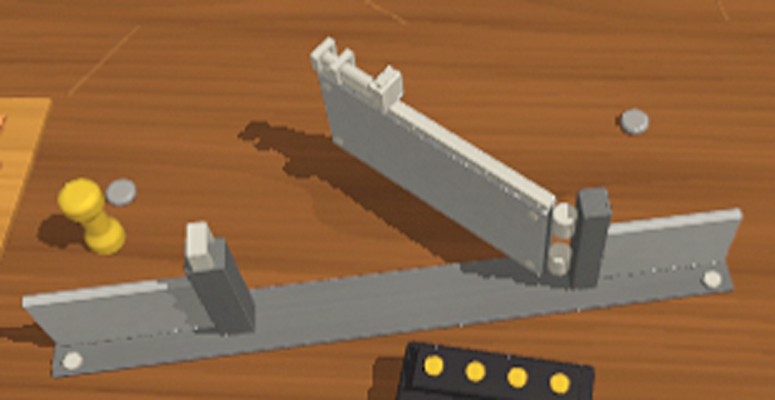

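View pics/si_z.png

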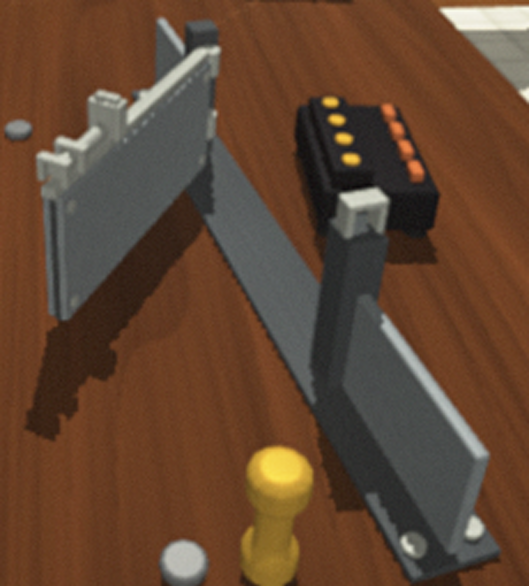

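```bash
cat > fit.py <<'E'
from h import *
from scipy.optimize import least_squares
def rz(a): return np.array([[np.cos(a),-np.sin(a),0],[np.sin(a),np.cos(a),0],[0,0,1]])
H=np.array([0,.12,0])
def F(p,P): return rz(p[2])@np.array(P,float)+[p[0],p[1],0]
def G(p,P): # gate coords: (x across, d from hinge, z)
    return F(p,H+rz(-p[3])@np.array([P[0],-P[1],P[2]]))
E
python3 - <<'E'
from fit import *
S=cam('scene');D=cam('side')
obs=[(S,F,(.025,-.25,.0),(106.2,290.4)),(S,F,(.025,.25,.0),(378.2,256.4)),
(D,F,(.025,-.25,.003),(426.5,404.5)),(D,F,(-.025,-.25,.0),(389.6,416)),
(S,G,(.007,.22,.11),(213,170)),(S,G,(.007,.22,.01),(219,197)),(S,G,(.007,0.01,.11),(305.8,221.2)),
(D,G,(.007,.22,.01),(237,303.3)),(D,G,(.007,.22,.11),(236.5,249.8))]
f=lambda p:np.concatenate([proj(c,g(p,P))-np.array(u) for c,g,P,u in obs])
r=least_squares(f,[.55,.0,.1,.6],loss='soft_l1')
p=r.x;print(p,np.round(r.fun.reshape(-1,2),1) if r.fun.size==18 else r.fun)
print(np.round(f(p).reshape(-1,2),1))
for n,g,P in [('hinge',G,(0,0,.08)),('push',G,(-.007,.1,.08)),('tab',G,(0,.144,.126)),('tip',G,(0,.22,.11)),('latch',F,(0,-.118,.11))]:
    print(n,g(p,P),proj(S,g(p,P)),proj(D,g(p,P)))
for n,z in [('meter_base',.028),('die',.035),('seal1',.004)]:
    for nm,c in (('scene',S),('side',D)):
        for q in optics.cut_out(nm,n): print(n,nm,q['confidence'],atz(c,q['point'],z))
print('seals',atz(S,(134,217),.004),atz(S,(339,188),.004),'die',atz(S,(126,236),.01))
np.save('p.npy',p)
for n,c in (('scene',S),('side',D)):
    im=c['color'][:,:,::-1].copy()
    def ln(g,A,B,col): cv2.line(im,*[tuple(int(round(v)) for v in proj(c,g(p,X))) for X in(A,B)],col,1)
    for x in(-.007,.007):
        a=[(x,.005,.01),(x,.22,.01),(x,.22,.11),(x,.005,.11)]
        for i in range(4): ln(G,a[i],a[(i+1)%4],(0,0,255))
    a=[(-.025,-.25,.005),(.025,-.25,.005),(.025,.25,.005),(-.025,.25,.005)]
    for i in range(4): ln(F,a[i],a[(i+1)%4],(0,255,0))
    a=[(-.012,-.131,.11),(.012,-.131,.11),(.012,-.105,.11),(-.012,-.105,.11)]
    for i in range(4): ln(F,a[i],a[(i+1)%4],(255,255,0))
    a=[(-.011,.144,.111),(.011,.144,.111),(.011,.144,.138),(-.011,.144,.138)]
    for i in range(4): ln(G,a[i],a[(i+1)%4],(0,255,255))
    if n=='scene': z=im[140:300,85:395]; z=cv2.resize(z,None,fx=2.5,fy=2.5)
    else: z=cv2.resize(im[165:420,210:440],None,fx=2.3,fy=2.3)
    cv2.imwrite(f'pics/ov_{n}.png',z)
E
```

```text
[ 0.64543383 -0.05134813  0.16886324  0.773311  ] [[ 0.9 -0.1]
 [ 0.9  0.3]
 [ 1.3 -2. ]
 [-1.3  0.3]
 [-2.5 -5.7]
 [-1.3 -1.9]
 [-0.9  2.2]
 [ 1.2  0.7]
 [-0.6 -4. ]]
[[ 0.9 -0.1]
 [ 0.9  0.3]
 [ 1.3 -2. ]
 [-1.3  0.3]
 [-2.5 -5.7]
 [-1.3 -1.9]
 [-0.9  2.2]
 [ 1.2  0.7]
 [-0.6 -4. ]]
hinge [0.62526641 0.06694505 0.08      ] [311.04701557 232.40615632] [301.35543022 197.4874469 ]
push [ 0.56267592 -0.01135841  0.08      ] [267.51913118 200.80315846] [270.75762442 221.62052157]
tab [ 0.54343009 -0.05154047  0.126     ] [244.38839517 176.36621928] [260.58514313 209.00813554]
tip [ 0.5002387  -0.11407449  0.11      ] [213.05119288 161.86721771] [231.33955923 244.30621425]
latch [ 0.66526513 -0.16766975  0.11      ] [167.43094947 240.54026647] [366.43966772 261.83636865]
meter_base side 0.77 [0.74403224 0.02093926 0.028     ]
die scene 0.95 [ 0.59747622 -0.29037305  0.035     ]
die scene 0.57 [ 0.466254   -0.08148715  0.035     ]
die side 0.96 [ 0.59334945 -0.28372525  0.035     ]
seal1 scene 0.64 [ 0.56012639 -0.27985404  0.004     ]
seal1 scene 0.62 [0.47148546 0.1281521  0.004     ]
seal1 side 0.7 [ 0.55654942 -0.2835846   0.004     ]
seals [ 0.56034335 -0.27940343  0.004     ] [0.47547514 0.13087934 0.004     ] die [ 0.60660627 -0.28216994  0.01      ]
```

```bash
python3 -c "
import cv2,numpy as np
a=cv2.imread('pics/ov_scene.png');b=cv2.imread('pics/ov_side.png')
b=cv2.resize(b,None,fx=.8,fy=.8);a=cv2.resize(a,None,fx=.45*1.0,fy=.45)
" 
```

```text
(no output)
```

View pics/ov_scene.png

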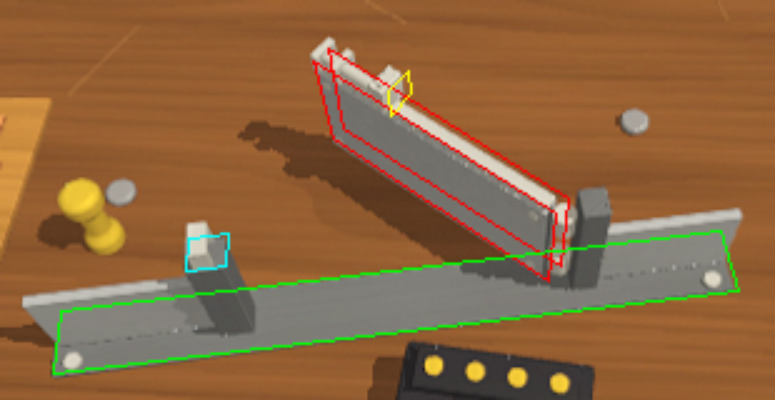

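View pics/ov_side.png

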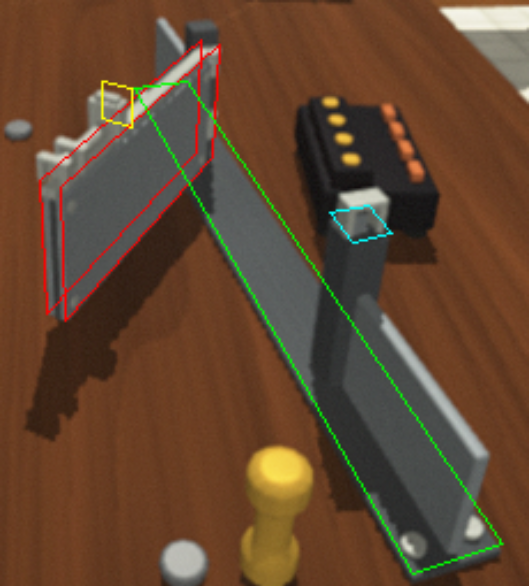

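Request:
send_rows:
  targets:
    - [-1, [0, 0, 0], 0.104]
    - [-1, [31, -34.4, 0], 0]
    - [-1, [31, -34.4, 0], 0]
    - [-1, [31, -34.4, 0], 0]
    - [-1, [31, -34.4, 0], 0]
    - [-1, [31, -34.4, 0], 0]
    - [-1, [31, -34.4, 0], 0]
    - [-1, [31, -34.4, 0], 0]
    - [-1, [31, -34.4, 0], 0]
    - [-1, [31, -34.4, 0], 0]
    - [-1, [31, -34.4, 0], 0]
    - [-1, [31, -34.4, 0], 0]
  newtons: 20

```text
t: 2.65
tool_pos: [0.4349, -0.1462, 0.219]
orientation: [3.13, 0.263, 0.001]
force: [1.3, 0.3, -0.0]
opening: 0.0026
```

Request:
send_rows:
  targets:
    - [-1, [31, -34.4, 0], 0]
    - [-1, [31, -34.4, 0], 0]
    - [-1, [31, -34.4, 0], 0]
    - [-1, [0, 0, 0], 0]
    - [-1, [0, 0, 0], 0]

```text
t: 3.15
tool_pos: [0.5087, -0.0297, 0.2184]
orientation: [3.13, 0.268, -0.001]
force: [0.3, -1.4, 0.0]
opening: 0.0003
```

```bash
cat > rel.py <<'E'
from fit import *
p=np.load('p.npy')
s=robot.read_state(); Rt=R.from_rotvec(s['orientation']).as_matrix()
print('t',s['t'],'tcp',s['tool_pos'],'open',s['opening'],'F frame',rz(p[2]).T@s['force'])
print('tool x,y,z in frame',np.round(rz(p[2]).T@Rt,3).tolist())
q=rz(p[2]).T@(s['tool_pos']-[p[0],p[1],0]); print('tcp in frame',q,'from hinge',q-H)
E
python3 - <<'E'
from rel import *
c=cam('scene','scene1.png');d=cam('side','side1.png');cam('wrist','wrist1.png')
E
```

```text
t 3.15 tcp [ 0.50867814 -0.02970147  0.21843044] open 0.0002899289979007808 F frame [ 0.03970193 -1.41470754  0.02517194]
tool x,y,z in frame [[1.0, 0.002, -0.001], [0.002, -1.0, -0.0], [-0.001, 0.0, -1.0]]
tcp in frame [-0.13117257  0.04432218  0.21843044] from hinge [-0.13117257 -0.07567782  0.21843044]
```

View pics/side1.png

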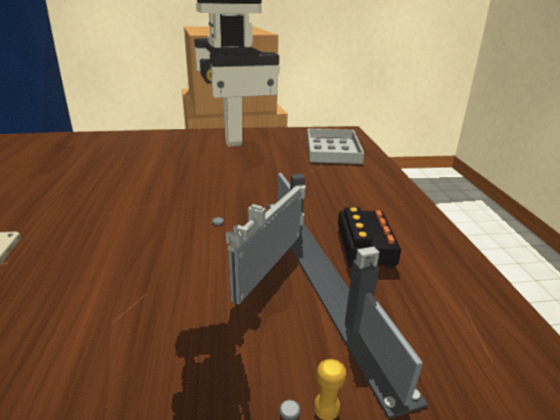

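View pics/wrist1.png

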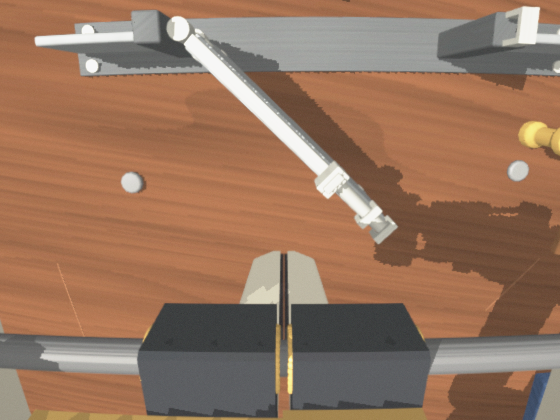

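```bash
cat > ov.py <<'E'
from fit import *
def overlay(c,p,name,bolt=0,box=None,f=1):
    im=cv2.resize(c['color'][:,:,::-1],None,fx=2,fy=2,interpolation=cv2.INTER_CUBIC)
    def poly(g,a,col):
        q=np.array([proj(c,g(p,X))*2+.5 for X in a]).round().astype(int); cv2.polylines(im,[q],True,col,1,cv2.LINE_AA)
    for z in(.01,.11): poly(G,[(-.007,.0,z),(-.007,.22,z),(.007,.22,z),(.007,.0,z)],(0,0,255))
    for z in (0,.005): poly(F,[(-.025,-.25,z),(.025,-.25,z),(.025,.25,z),(-.025,.25,z)],(0,255,0))
    for z in (0.005,.11): poly(F,[(-.012,-.131,z),(.012,-.131,z),(.012,-.105,z),(-.012,-.105,z)],(255,255,0))
    for z in (.111,.138): poly(G,[(-.011,.144+bolt,z),(.011,.144+bolt,z),(.011,.156+bolt,z),(-.011,.156+bolt,z)],(0,255,255))
    if box: im=im[box[1]*2:box[3]*2,box[0]*2:box[2]*2]
    cv2.imwrite('pics/'+name,cv2.resize(im,None,fx=f,fy=f))
E
python3 - <<'E'
from ov import *
p=np.load('p.npy')
c=cam('wrist'); overlay(c,p,'ovw1.png',0,(30,0,430,260))
E
```

```text
(no output)
```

View pics/ovw1.png

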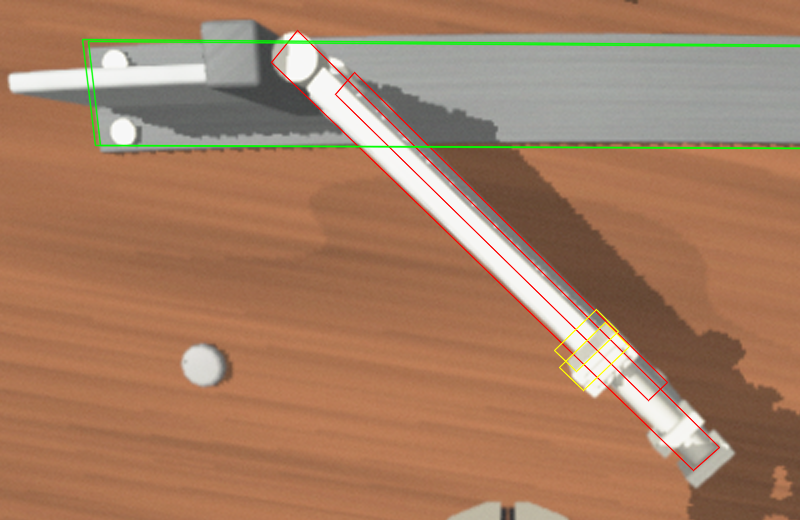

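Request:
send_rows:
  targets:
    - [-1, [23, -28, 0], 0]
    - [-1, [0, 0, 35], 0]
    - [-1, [0, 0, 35], 0]
    - [-1, [0, 0, 35], 0]
    - [-1, [0, 0, 30], 0]
    - [-1, [0, 0, 8], 0]
    - [-1, [0, 0, 0], 0]
    - [-1, [0, 0, 0], 0]

```text
t: 4.15
tool_pos: [0.5277, 0.0001, 0.0775]
orientation: [3.13, 0.262, 0.004]
force: [0.4, -0.3, 0.2]
opening: 0.0004
```

```bash
python3 - <<'E'
from rel import *
from ov import *
c=cam('wrist'); overlay(c,p,'ovw2.png',0,(30,0,430,280))
c=cam('side','side2.png')
E
```

```text
t 4.15 tcp [5.27675672e-01 1.35277195e-04 7.74750416e-02] open 0.00040514849959022165 F frame [ 0.37494602 -0.37886786  0.23142765]
tool x,y,z in frame [[1.0, -0.002, 0.002], [-0.002, -1.0, -0.001], [0.002, 0.001, -1.0]]
tcp in frame [-0.10743083  0.07054178  0.07747504] from hinge [-0.10743083 -0.04945822  0.07747504]
```

View pics/ovw2.png

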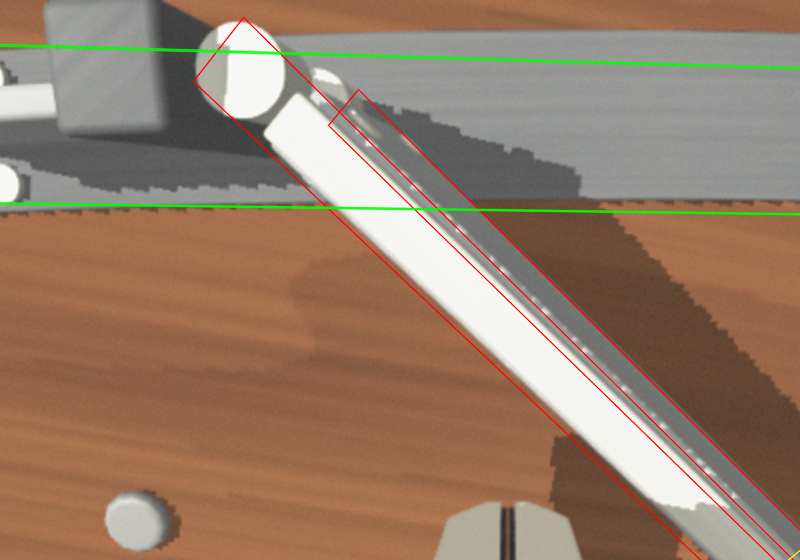

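View pics/side2.png

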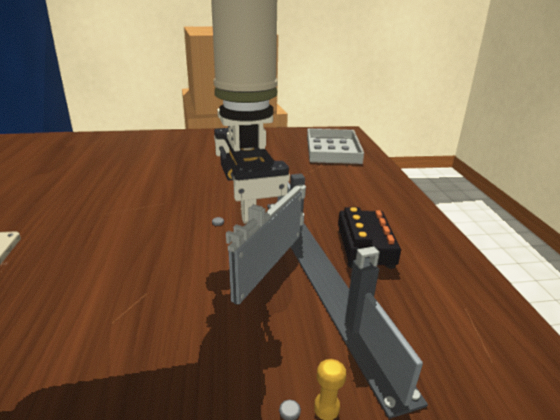

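Request:
send_rows:
  targets:
    - [-1, [5, 3, 0], 0]
    - [-1, [5, 3, 0], 0]
    - [-1, [5, 3, 0], 0]
    - [-1, [5, 3, 0], 0]
    - [-1, [5, 3, 0], 0]
    - [-1, [5, 3, 0], 0]
    - [-1, [5, 3, 0], 0]
    - [-1, [5, 3, 0], 0]
    - [-1, [5, 3, 0], 0]
    - [-1, [5, 3, 0], 0]
    - [-1, [4, 3, 0], 0]
    - [-1, [4, 3, 0], 0]

```text
t: 5.45
tool_pos: [0.5899, -0.0246, 0.0752]
orientation: [-3.13, -0.264, 0.001]
force: [-3.4, 1.8, 0.0]
opening: 0.0006
```

```bash
python3 - <<'E'
from rel import *
from ov import *
c=cam('wrist'); overlay(c,p,'ovw3.png',0,(30,0,430,280))
c=cam('side','side3.png')
E
```

```text
t 5.45 tcp [ 0.58991078 -0.02458109  0.07520291] open 0.0005820768975578341 F frame [-3.07814024  2.37191726  0.00533063]
tool x,y,z in frame [[1.0, -0.001, -0.001], [-0.001, -1.0, 0.001], [-0.001, -0.001, -1.0]]
tcp in frame [-0.0502348   0.03571762  0.07520291] from hinge [-0.0502348  -0.08428238  0.07520291]
```

View pics/side3.png

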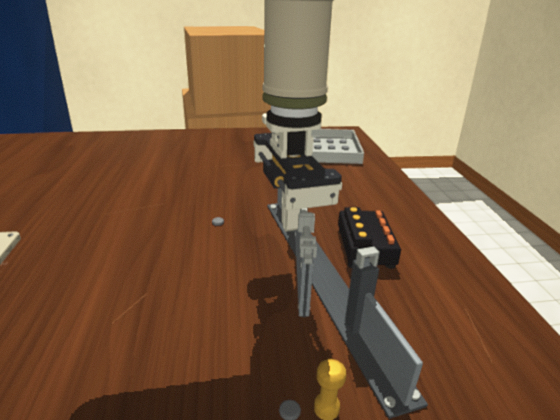

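Request:
send_rows:
  targets:
    - [-1, [3, 2, 0], 0]
    - [-1, [3, 2, 0], 0]
    - [-1, [3, 2, 0], 0]
    - [-1, [3, 2, 0], 0]
    - [-1, [3, 2, 0], 0]
    - [-1, [3, 2, 0], 0]
    - [-1, [3, 2, 0], 0]
    - [-1, [2, 2, 0], 0]
    - [-1, [2, 0, 0], 0]
    - [-1, [2, 0, 0], 0]
    - [-1, [1, 0, 0], 0]
    - [-1, [1, 0, 0], 0]

```text
t: 6.75
tool_pos: [0.6212, -0.0362, 0.0757]
orientation: [3.13, 0.263, 0.0]
force: [-2.0, -2.0, -1.0]
opening: 0.0003
```

```bash
python3 - <<'E'
from rel import *
E
```

```text
t 6.75 tcp [ 0.62122427 -0.03623211  0.0757316 ] open 0.0003357567092323895 F frame [-2.33167284 -1.66477778 -0.96373044]
tool x,y,z in frame [[1.0, -0.001, 0.0], [-0.001, -1.0, -0.0], [0.0, 0.0, -1.0]]
tcp in frame [-0.02132479  0.01896972  0.0757316 ] from hinge [-0.02132479 -0.10103028  0.0757316 ]
```

Request:
send_rows:
  targets:
    - [-1, [1, 0, 0], 0]
    - [-1, [1, 0, 0], 0]
    - [-1, [1, 0, 0], 0]
    - [-1, [1, 0, 0], 0]
    - [-1, [1, 0, 0], 0]
    - [-1, [1, 0, 0], 0]
    - [-1, [1, 0, 0], 0]
    - [-1, [1, 0, 0], 0]

```text
t: 7.55
tool_pos: [0.6239, -0.0356, 0.0757]
orientation: [3.13, 0.263, -0.018]
force: [-35.0, -7.1, 23.3]
opening: 0.0005
```

```bash
python3 - <<'E'
from rel import *
E
```

```text
t 7.55 tcp [ 0.62393419 -0.03555973  0.07571641] open 0.0004995798867648649 F frame [-35.68725345  -1.10280266  23.31700687]
tool x,y,z in frame [[1.0, -0.001, -0.011], [-0.001, -1.0, 0.001], [-0.011, -0.001, -1.0]]
tcp in frame [-0.01854042  0.0191771   0.07571641] from hinge [-0.01854042 -0.1008229   0.07571641]
```

Request:
send_rows:
  targets:
    - [-1, [0, 0, 0], 0]
    - [-1, [-5, 0, 0], 0]
    - [-1, [-10, 0, 0], 0]
    - [-1, [-10, 0, 0], 0]
    - [-1, [-10, 0, -10], 0]
    - [-1, [0, 0, -45], 0]
    - [-1, [0, 0, -45], 0]
    - [-1, [0, 0, -35], 0]
    - [-1, [0, 0, 0], 0]
    - [-1, [0, 0, 0], 0]

```text
t: 8.55
tool_pos: [0.595, -0.0404, 0.212]
orientation: [3.13, 0.263, 0.005]
force: [-0.4, -0.3, -0.0]
opening: 0.0005
```

```bash
python3 - <<'E'
from rel import *
from ov import *
p[3]=0
overlay(cam('wrist'),p,'ovw4.png',0,(30,0,430,280))
overlay(cam('side'),p,'ovs4.png',0,(180,150,480,420),1)
overlay(cam('scene'),p,'ovc4.png',0,(85,130,400,310),1.2)
E
```

```text
t 8.55 tcp [ 0.59500611 -0.04043269  0.21198071] open 0.0005096994260864732 F frame [-0.46945953 -0.18939556 -0.0453495 ]
tool x,y,z in frame [[1.0, -0.001, 0.003], [-0.001, -1.0, -0.001], [0.003, 0.001, -1.0]]
tcp in frame [-0.04787599  0.01923516  0.21198071] from hinge [-0.04787599 -0.10076484  0.21198071]
```

View pics/ovw4.png

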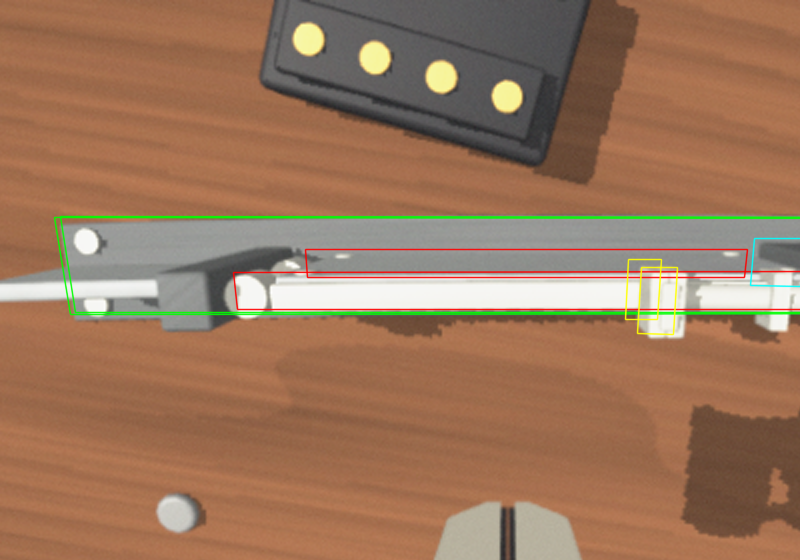

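View pics/ovs4.png

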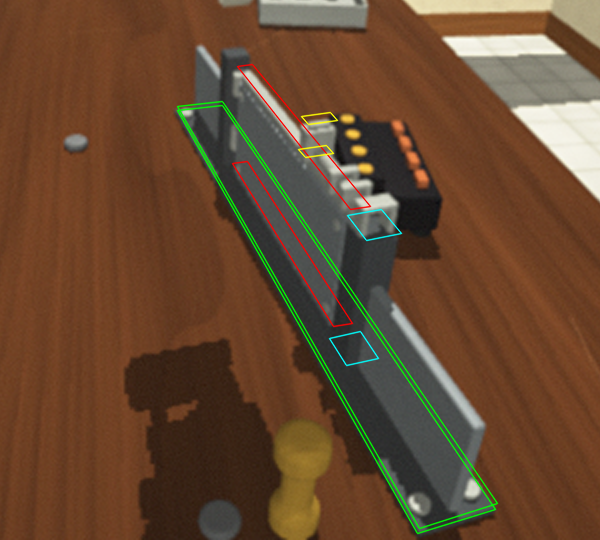

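View pics/ovc4.png

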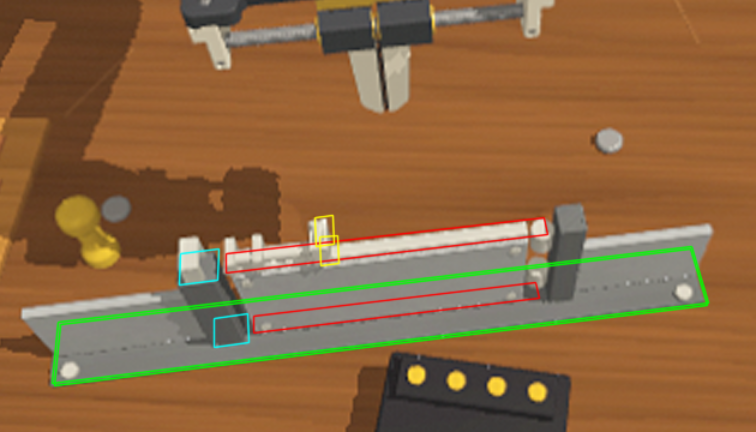

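Request:
send_rows:
  targets:
    - [-1, [22, 7, 0], 0]
    - [-1, [22, 7, 0], 0]
    - [-1, [0, 0, 30], 0]
    - [-1, [0, 0, 30], 0]
    - [-1, [0, 0, 25], 0]
    - [-1, [0, 0, 5], 0]
    - [-1, [0, 0, 2], 0]
    - [-1, [0, 0, 0], 0]
    - [-1, [0, 0, 0], 0]

```text
t: 9.6
tool_pos: [0.6412, -0.0471, 0.1205]
orientation: [3.13, 0.263, 0.004]
force: [-1.0, -0.4, 0.0]
opening: -0.0002
```

```bash
python3 - <<'E'
from rel import *
from ov import *
p[3]=0
overlay(cam('wrist'),p,'ovw5.png',0,(30,0,430,280))
c=cam('scene'); overlay(c,p,'ovc5.png',0,(85,130,400,310),1.2)
E
```

```text
t 9.6 tcp [ 0.64122055 -0.04708111  0.12049998] open -0.00020637416022579623 F frame [-1.0166331  -0.18667639  0.02911073]
tool x,y,z in frame [[1.0, -0.001, 0.003], [-0.001, -1.0, -0.001], [0.003, 0.001, -1.0]]
tcp in frame [-0.00343623  0.00491442  0.12049998] from hinge [-0.00343623 -0.11508558  0.12049998]
```

View pics/ovw5.png

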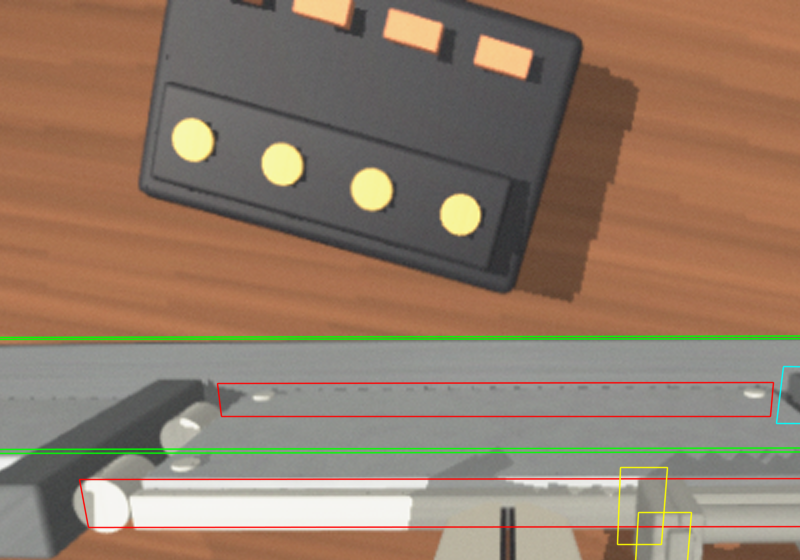

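View pics/ovc5.png

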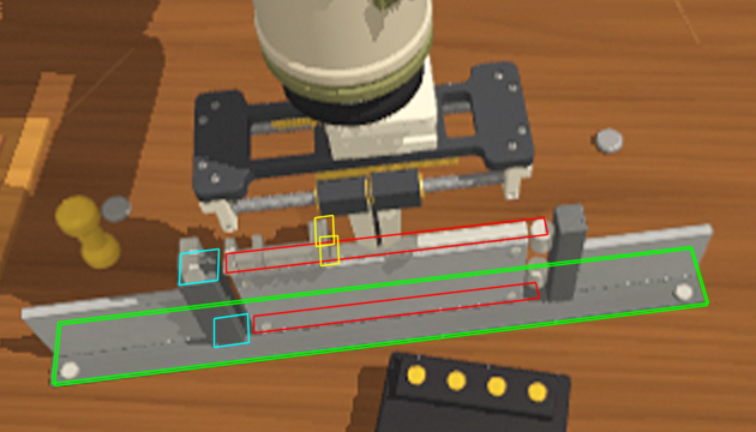

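Request:
send_rows:
  targets:
    - [-1, [0, 4, 0], 0]
    - [-1, [0, 4, 0], 0]
    - [-1, [0, 3, 0], 0]
    - [-1, [0, 3, 0], 0]
    - [-1, [0, 3, 0], 0]
    - [-1, [0, 3, 0], 0]
    - [-1, [0, 3, 0], 0]
    - [-1, [0, 3, 0], 0]

```text
t: 10.5
tool_pos: [0.6444, -0.0724, 0.1185]
orientation: [-3.13, -0.264, 0.0]
force: [-0.4, 2.4, 0.7]
opening: 0.0004
```

```bash
python3 - <<'E'
from rel import *
from ov import *
p[3]=0
cam('side','side6.png')
c=cam('scene'); overlay(c,p,'ovc6.png',0,(85,130,400,310),1.2)
E
```

```text
t 10.5 tcp [ 0.6444166  -0.07237254  0.11854563] open 0.00043894504175988016 F frame [-2.37133275e-03  2.39122217e+00  6.65480265e-01]
tool x,y,z in frame [[1.0, -0.001, -0.0], [-0.001, -1.0, 0.001], [-0.0, -0.001, -1.0]]
tcp in frame [-0.00453617 -0.02055441  0.11854563] from hinge [-0.00453617 -0.14055441  0.11854563]
```

View pics/side6.png

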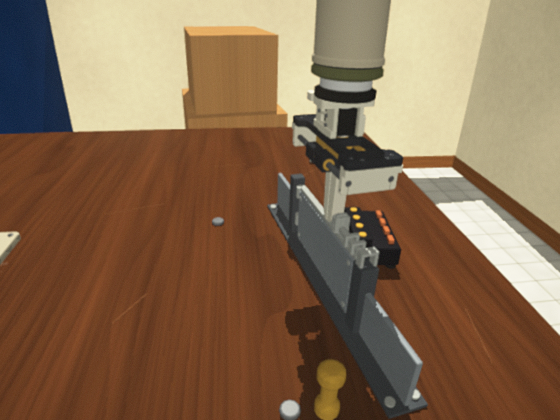

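Tab contact is made (2.4 N ≈ bolt friction), gate in line. Continue.

Request:
send_rows:
  targets:
    - [-1, [0, 3, 0], 0]
    - [-1, [0, 3, 0], 0]
    - [-1, [0, 3, 0], 0]
    - [-1, [0, 3, 0], 0]
    - [-1, [0, 2, 0], 0]
    - [-1, [0, 2, 0], 0]
    - [-1, [0, 2, 0], 0]

```text
t: 11.3
tool_pos: [0.6476, -0.0904, 0.1186]
orientation: [-3.13, -0.263, -0.0]
force: [1.7, 2.3, -0.7]
opening: 0.0004
```

```bash
python3 - <<'E'
from rel import *
E
```

```text
t 11.3 tcp [ 0.6475567  -0.09039025  0.11857971] open 0.0004125622654724131 F frame [ 2.05888372  2.02532988 -0.73034816]
tool x,y,z in frame [[1.0, -0.001, 0.0], [-0.001, -1.0, 0.0], [0.0, -0.0, -1.0]]
tcp in frame [-0.00446882 -0.03884358  0.11857971] from hinge [-0.00446882 -0.15884358  0.11857971]
```

Request:
send_rows:
  targets:
    - [-1, [0, 1, 0], 0]
    - [-1, [0, 1, 0], 0]
    - [-1, [0, 1, 0], 0]
    - [-1, [0, 1, 0], 0]
    - [-1, [0, 1, 0], 0]

```text
t: 11.8
tool_pos: [0.648, -0.093, 0.1186]
orientation: [-3.127, -0.264, 0.001]
force: [-2.2, 13.9, 2.3]
opening: 0.0002
```

Request:
send_rows:
  targets:
    - [-1, [0, 1, 0], 0]
    - [-1, [0, 1, 0], 0]
    - [-1, [0, 1, 0], 0]

```text
t: 12.1
tool_pos: [0.648, -0.0932, 0.1186]
orientation: [-3.123, -0.266, 0.003]
force: [-6.4, 23.2, 5.1]
opening: 0.0005
```

```bash
python3 - <<'E'
from rel import *
from ov import *
cam('side','side7.png')
c=cam('scene'); overlay(c,p*[1,1,1,0],'ovc7.png',0.03,(85,130,400,310),1.2)
E
```

```text
t 12.1 tcp [ 0.64800072 -0.09319146  0.11855736] open 0.0004545311145756266 F frame [-2.3824465  23.94288962  5.05417375]
tool x,y,z in frame [[1.0, 0.001, -0.001], [0.001, -1.0, 0.007], [-0.001, -0.007, -1.0]]
tcp in frame [-0.00450189 -0.04167957  0.11855736] from hinge [-0.00450189 -0.16167957  0.11855736]
```

View pics/ovc7.png

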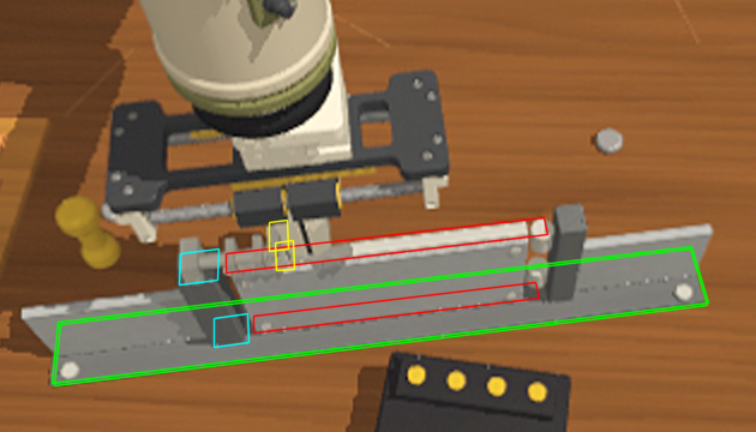

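Request:
send_rows:
  targets:
    - [-1, [0, -5, 0], 0]
    - [-1, [0, -10, 0], 0]
    - [-1, [0, -5, 0], 0]
    - [-1, [0, 0, -30], 0]
    - [-1, [0, 0, -40], 0]
    - [-1, [0, 0, -40], 0]
    - [-1, [-40, 0, 0], 0]
    - [-1, [-40, 0, 0], 0]
    - [-1, [-40, 0, 0], 0]
    - [-1, [0, 0, 0], 0]
    - [-1, [0, 0, 0], 0]

```text
t: 13.3
tool_pos: [0.5268, -0.0989, 0.2291]
orientation: [3.13, 0.261, 0.002]
force: [0.2, 0.0, -0.1]
opening: 0.0004
```

```bash
python3 - <<'E'
from rel import *
from ov import *
overlay(cam('side'),p*[1,1,1,0],'ovs8.png',.03,(180,150,480,420),1)
c=cam('scene'); overlay(c,p*[1,1,1,0],'ovc8.png',0.03,(85,130,400,310),1.2)
cam('wrist','w8.png')
for n in ['die','seal1','meter_base']:
    for q in optics.cut_out('scene',n): print(n,q['confidence'],q['point'])
E
```

```text
t 13.3 tcp [ 0.52675198 -0.0989328   0.2291025 ] open 0.0003966899190993756 F frame [ 0.16620093  0.00881618 -0.11180241]
tool x,y,z in frame [[1.0, -0.002, 0.001], [-0.002, -1.0, -0.001], [0.001, 0.001, -1.0]]
tcp in frame [-0.12499094 -0.02696196  0.2291025 ] from hinge [-0.12499094 -0.14696196  0.2291025 ]
die 0.67 [119.9, 225.1]
die 0.31 [238.8, 242.0]
seal1 0.63 [336.2, 188.0]
seal1 0.41 [236.8, 255.0]
meter_base 0.65 [280.3, 310.2]
```

View pics/ovc8.png

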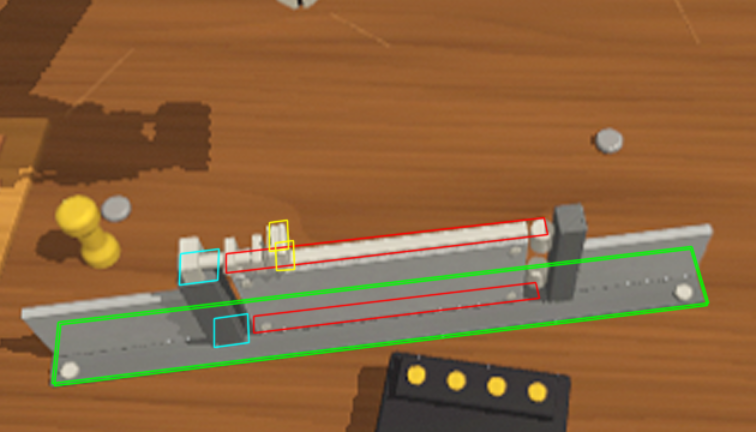

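View pics/ovs8.png

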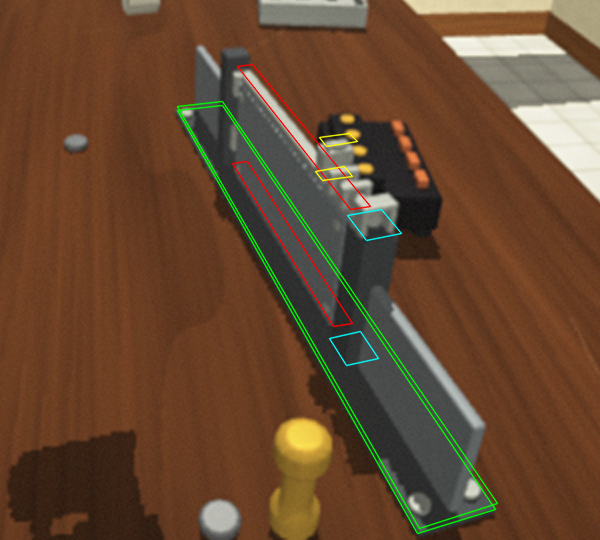

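View pics/w8.png

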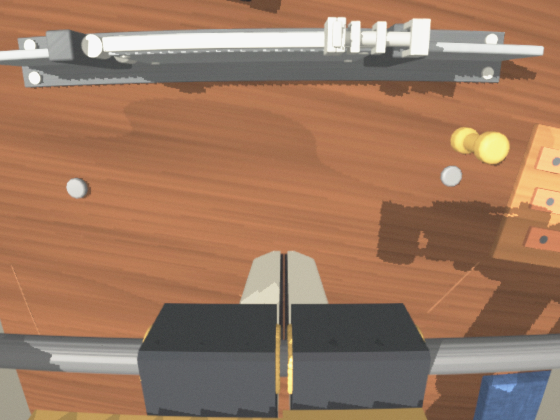

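The wrist picture shows the gate in line with the frame. The rod runs from the tab at about (336,35) into the keeper at (418,37). The die at (480,145) and the seals at (77,188) and (451,176) are unmoved, so I'm handing in.

```bash
python3 -c "
from h import *
print(ticket.close_job())"
```

```text
the job is handed in; nothing more can be done
None
```

The gate is shut and the bolt is home, and I handed the job in at about 13.5 s of the 48 s allowed; `close_job` gives no verdict, so the result is unconfirmed.

- **Gate:** I pushed it shut with the closed fingertips, slowing to about 10 mm/s at the end. It met its stop with about 36 N at the fingertips.
- **Bolt:** I pushed the tab from behind, with about 2–2.5 N while it slid. It stopped rigidly at about 24 N, at the travel expected for fully home.
- **Last checks:** All three cameras show the gate in line with the frame. In the scene and wrist views the rod is in the keeper. The die, both seals and the meter base looked unmoved. The arm is clear of everything, with almost no force on the tool.
- **Disagreements:** My fitted frame pose was about 4–5 mm off at the gate. I corrected for that using the wrist view and the point where the gate stopped. In the last scene picture the network gave two low-confidence false hits on the gate, one as a die and one as a seal, and it did not report the seal beside the die. That seal is plainly visible in the picture, still in place.

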